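# Lay and weight a straightedge along a marbled panel

## Task

Lay the steel straightedge flat on the table with its red-lined edge flush along the gilt edge of the marbled panel, their ends about level, without pushing the panel out of place, and let go of it. Then weight it down so it cannot creep: lower the wide dark ring and then the narrow brass ring onto its post, each fully home and set down gently rather than dropped, with the straightedge still flush when you finish. Leave the mug, the jar and the painted box alone.

Things in the scene. Friction and masses are not known exactly. Their poses are not given: they have to be found in the camera images.
- panel: Marbled panel, a loose slab of 1.1 kg lying flat: 130 (x) x 200 (y) x 12 (z) mm, brown with a teal and violet flower and a gilt band 10 mm wide along one long edge. Origin: centre of its underside, z up. The gilt edge is its -x side face, at x = -65 mm, along y from -100 to +100 mm.
- gilt_edge (a point): Middle of the foot of the panel's gilt edge face (panel frame x = -65 mm, y = 0, z = 0); axes as the panel's: -x points away from the panel, y runs along the edge.
- straightedge: Loose steel straightedge, 0.5 to 0.75 kg. Blade 75 (x) x 200 (y) x 5 mm; origin: centre of its underside, z up. Guide edge, red-lined on top: the +x side, x = 37.5 mm. Wooden grip bar on the blade: 18 mm wide in x, centred at x = -7.5, from y = -50 to +30 mm, top at z = 42 mm. Dark post, 14 mm diameter, tapered tip, at x = -7.5, y = 68 mm, top at z = 60 mm.
- red_edge_post_end (a point): Foot of the red guide edge at the post end of the blade: straightedge frame (37.5, 100, 0) mm.
- red_edge_far_end (a point): Foot of the red guide edge at the end away from the post: straightedge frame (37.5, -100, 0) mm.
- post_foot (a point): Foot of the post on its axis, on the top face of the blade: straightedge frame (-7.5, 68, 5) mm. The post rises 55 mm above this point along z.
- wide_ring: Wide ring weight, dark steel, 0.2 to 0.4 kg, lying flat: outer diameter 56 mm, bore 23 mm, 22 mm high. Origin: centre of its underside, z along the bore. Fully home it rests on the blade round the post.
- narrow_ring: Narrow ring weight, brass, 0.1 to 0.25 kg, lying flat: outer diameter 42 mm, bore 23 mm, 22 mm high. Origin: centre of its underside, z along the bore. Fully home it rests on the wide ring, round the post.
- brush_mug: Bystander: yellow mug, 84 mm across and 85 mm high, with a handle and brushes standing in it up to 235 mm. Origin: centre of its underside.
- paint_jar: Bystander: orange paint jar, 56 mm diameter, 70 mm high. Origin: centre of its underside.
- painted_box: Bystander: closed painted blue box, 106 x 146 mm, 70 mm high. Origin: centre of its underside.
There are look-alikes about, which are no part of the job. What is meant by the narrow_ring is not white, and is the larger of those in its own colour. Of the things that look like the wide_ring, take the one that is farthest to the robot's left at the start.

How it is judged:
By the outcome, as a careful person would: the job done as asked, in the order asked, and still so for the second after the job is handed in, with the robot touching nothing.
It also fails if it takes over 72 s, if anything falls off the work surface, if the arm or the gripper's body presses on something with over 40 N, if the wrist force passes 120 N, or if a joint passes its speed limit or range.

## Robot

A 6-joint arm with a two-finger parallel gripper is mounted at the origin on the work surface. World frame = base frame: x ahead of the robot, y to its left, z up, the work surface at z = 0. Lengths are in mm, angles in degrees, forces in N, time in s.
With the tool pointing down it reaches from about 350 to 850 mm from the base axis. Payload 8.1 kg.
Tool frame: the origin (TCP) lies midway between the tips of the shut fingers; the grasp point (between the pads) lies 19 mm behind it; x points along the fingers, y is the direction in which the jaws open and shut, and the axes are right-handed (so a half turn about x gives the same grasp; the last joint's range is limited). The gripper opens to 85 mm and grips with 20 to 120 N. Pads are 22 mm wide; open, the fingers measure 114 mm over their backs; the gripper's body (76 mm by 85 mm) begins 54 mm behind the grasp point. The pads swing forward as they close: fully open they stand 13 mm farther back than shut.
Start: joints at [-73.362, 7.471, 85.268, -0, 87.261, -4.893], TCP at [220.23, -558.125, 208.492] pointing down, gripper open.
Joint ranges: [-169.43, 169.43], [-51.17, 129.36], [1.28, 143.12], [-76.62, 256.62], [0, 156.53], [-152.29, 152.29]. Speed limits (degrees/s): [136.94, 136.94, 159.86, 180, 180, 180].

## Interface

Orientations are given as [roll, pitch, yaw] about the fixed x, y, z axes, in that order (R = Rz(yaw) Ry(pitch) Rx(roll)).
In Python, from bench import r gives the robot as it stands.
- The arm moves only by the tool move_arm, never from a script. Its argument "deltas" is a list of rows, each a list of 2 entries, a list of its own where there are three numbers: the shift along the tool's x, y, z in mm, then the turn about the tool's x in degrees. A call has 1 to 12 rows; each row is the pose to reach, as a shift and turn from the pose measured when the call began, along the tool's axes at that moment; what a row does not reach only later rows make up. A row lasts 1/8 s, in which the tool goes at most 62.5 mm and 10.7 degrees, less where a joint would pass 70% of its speed; a pose out of reach is approached as far as the arm can. A call with a gripper value outside its range is refused whole. "jaw" is the opening, from -1 (shut) to 1 (fully open), set as the call begins (left out, the last holds). The fingers move at their own pace and stop on an object; "squeeze" is the grip in N (left out, the last holds). Time passes only in rows, so rows that repeat a pose let the fingers close. It gives the time, the measured TCP pose, the force and the opening at its end, in the units of the state.
- r.sense(): the state, without advancing time (a new reading comes with each control period).
- r.snapshot(name): name is "scene" or "top" or "wrist"; returns (picture, depth): 400x640x3 uint8, red, green, blue; 400x640 float32, mm along the optical axis (not along the pixel's ray), 0 where there is no reading.
- r.get_calibration(name): a dict with "fovy" (degrees; the focal length in pixels is half the picture's height over the tangent of half this angle, whatever the lens; pixels are square), "cx", "cy" (the principal point, pixels), "position" and "attitude" of the camera in the world; the wrist camera has in their place "tool_from_camera" (4x4, takes a point from camera to tool coordinates, whose origin is the TCP and whose axes are the tool frame's). Camera axes: x right, y down, z forward; pixel columns grow to the right and rows downward; lengths in mm; the calibration is good to about 2 mm. The wrist camera is an equidistant fisheye: a pixel r from the principal point sees the ray r / f radians off the axis. A picture is of the moment at which its call begins: read the wrist's pose just before it. get_calibration takes no time and is no camera call.
- r.hand_in(): hands the job in, once; it reports no verdict.
The state is a dict: "time": time; "joint_pos": joint angles; "qd": joint speeds; "joint_efforts": joint torques, N m; "tool_pos": TCP position; "tcp_rot": TCP orientation; "ft_force": force on the tool from outside, world axes, zero at the start; "wrist_torque": the same for the moment, N m; "finger_gap": finger opening in mm.
Only numpy, scipy, OpenCV 4.12 (cv2) and the standard library are available. Lean on these libraries where they do the work, as an engineer would, in place of code of your own. Each camera call takes 0.05 s, during which the arm holds its last target. There are 200 camera calls.

## Working session

There is one attempt and no reset: what is moved stays moved. The work goes in short steps, Python scripts to look and compute and a tool call to move; the robot and the scene stay as the last step left them, time stands still between calls to the robot, and variables do not carry over. Pictures are saved under pics/ and viewed, about 8 in all and at most 12, crops included, and the job is handed in when it is done.

Besides the shell and the picture viewer there is one more tool, called by a JSON object that holds its "api" and its "payload". move_arm: Moves the arm, as the interface text tells. Its arguments: {"type":"object","properties":{"deltas":{"type":"array","items":{"type":"array"}},"jaw":{"type":"number"},"squeeze":{"type":"number"}},"required":["deltas"]}

```bash
ls; mkdir -p pics
cat > h.py <<'E'
import numpy as np, cv2
from bench import r
from scipy.spatial.transform import Rotation as R
def K(c,h=400): return (h/2)/np.tan(np.radians(c['fovy'])/2)
E
python3 - <<'E'
from h import *
print(r.sense())
for n in ['top','scene','wrist']:
    c=r.get_calibration(n); print(n,c)
    p,d=r.snapshot(n); cv2.imwrite(f'pics/{n}0.png',p[:,:,::-1]); np.savez(f'{n}0.npz',p=p,d=d)
E
```

```text
pics
{'time': 0.0, 'joint_pos': array([-7.33622236e+01,  7.51535933e+00,  8.53293725e+01, -2.33879303e-04,
        8.72624929e+01, -4.89192037e+00]), 'qd': array([0.00308865, 0.06527219, 0.09603419, 0.03057845, 0.11333783,
       0.09521127]), 'joint_efforts': array([ 5.64682596e-04, -5.69391596e+01, -5.00558174e+01, -3.36506237e-04,
        1.48060906e-02,  3.43906152e-05]), 'tool_pos': array([ 220.04843539, -557.5488495 ,  207.44097116]), 'tcp_rot': array([-94.76710059,  89.89277499, 106.76260752]), 'ft_force': array([ 0.74367244, -0.8517942 , -0.30167594]), 'wrist_torque': array([0.04470657, 0.02147126, 0.00609715]), 'finger_gap': 85.69709195123205}
top {'fovy': 57.19938644920889, 'cx': 327.7825718880113, 'cy': 201.56343407739988, 'position': array([403.81164862, -35.84378394, 962.59923591]), 'attitude': array([-168.96603419,    1.81615885,  -88.57051759])}
scene {'fovy': 53.000362333808745, 'cx': 317.540320861533, 'cy': 202.27921907542134, 'position': array([1097.00222749,  195.99473302,  739.74515862]), 'attitude': array([-140.66275387,   -0.93876122,  113.96624033])}
wrist {'fovy': 65.70646984690485, 'cx': 315.92416840800075, 'cy': 198.66996903269668, 'tool_from_camera': array([[-4.09118103e-04, -2.97131255e-01,  9.54836557e-01,
        -1.63781057e+02],
       [ 9.99999908e-01, -2.46565938e-04,  3.51741475e-04,
        -1.45655884e-01],
       [ 1.30916785e-04,  9.54836612e-01,  2.97131328e-01,
        -7.70045392e+01],
       [ 0.00000000e+00,  0.00000000e+00,  0.00000000e+00,
         1.00000000e+00]])}
```

View pics/top0.png

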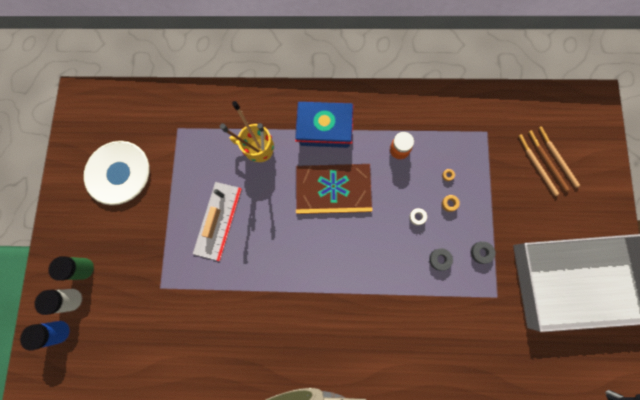

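View pics/scene0.png

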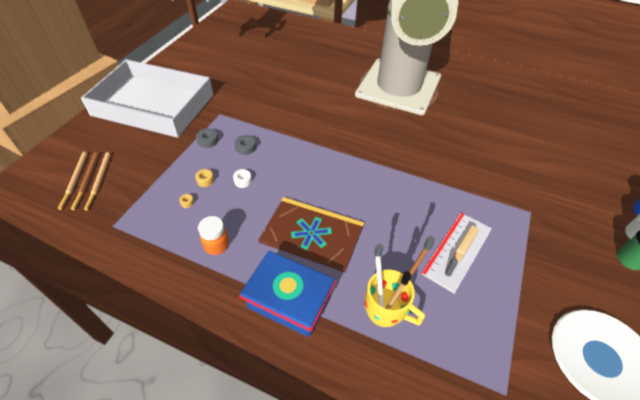

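Top view: the panel is at (333,190) with its gilt edge at the bottom, towards the robot. The straightedge is at (217,222), red edge to the right and post at the top, and needs about a +90° turn.

Candidates:
- **Wide ring:** dark rings at (441,259) and (483,253). The farther left is (441,259).
- **Narrow ring:** brass at (451,203) and (449,175), white at (419,217). The larger brass one is (451,203).

Next I'll measure these and make a check crop.

```bash
cat >> h.py <<'E'
def cam(n):
    c=r.get_calibration(n); return c,R.from_euler('xyz',c['attitude'],degrees=True).as_matrix()
def ray(n,uv,z):
    "fixed camera pixels -> world points on plane z"
    c,M=cam(n); uv=np.atleast_2d(uv).astype(float); f=K(c)
    v=np.c_[(uv[:,0]-c['cx'])/f,(uv[:,1]-c['cy'])/f,np.ones(len(uv))]@M.T
    return c['position']+v*((z-c['position'][2])/v[:,2])[:,None]
def wray(uv,z,s):
    "wrist pixels -> world points on plane z, with state s"
    c=r.get_calibration('wrist'); f=K(c); uv=np.atleast_2d(uv).astype(float)
    d=uv-[c['cx'],c['cy']]; rr=np.hypot(*d.T)+1e-9; t=rr/f
    v=np.c_[d/rr[:,None]*np.sin(t)[:,None],np.cos(t)]
    M=R.from_euler('xyz',s['tcp_rot'],degrees=True).as_matrix(); T=c['tool_from_camera']
    o=M@T[:3,3]+s['tool_pos']; v=v@(M@T[:3,:3]).T
    return o+v*((z-o[2])/v[:,2])[:,None]
def hsv(p): return cv2.cvtColor(p,cv2.COLOR_RGB2HSV)
def blobs(m,amin=30):
    cs,_=cv2.findContours(m.astype(np.uint8),cv2.RETR_EXTERNAL,cv2.CHAIN_APPROX_NONE)
    return [c[:,0] for c in cs if cv2.contourArea(c)>amin]
def ax(s):
    M=R.from_euler('xyz',s['tcp_rot'],degrees=True).as_matrix(); return M
E
python3 - <<'E'
from h import *
D=np.load('top0.npz');p=D['p'];h=hsv(p);H,S,V=[h[...,i].astype(int) for i in range(3)]
win=np.zeros(H.shape,bool);win[128:296,165:495]=1
def rep(name,m,z,amin=15):
    for c in blobs(m&win,amin):
        w=ray('top',c,z)[:,:2].astype(np.float32); (q,sz,a)=cv2.minAreaRect(w)
        print(name,c.mean(0).round(1),'rect',np.round(q,1),np.round(sz,1),round(a,1))
rep('red',((H<6)|(H>174))&(S>150)&(V>130),5)
rep('yellow',(H>15)&(H<30)&(S>150)&(V>120),12)
rep('dark',(V<75)&(S<90),22)
rep('white',(S<40)&(V>150),5)
for u in [(300,260),(220,250),(333,175),(441,250)]: 
    c,M=cam('top');d=D['d'][u[1],u[0]];f=K(c);print(u,(c['position']+M@np.array([(u[0]-c['cx'])/f*d,(u[1]-c['cy'])/f*d,d])).round(1))
cv2.imwrite('pics/crop1.png',np.hstack([cv2.resize(p[150:290,400:500],None,fx=4,fy=4,interpolation=2),cv2.resize(p[170:275,185:275],None,fx=4,fy=4*140/105,interpolation=2)])[:,:,::-1])
E
```

```text
red [228.6 224. ] rect [525.9 260.4] [  6.2 198.9] 77.4
yellow [333.8 209.9] rect [566.4 -17.8] [ 12.2 194.7] 2.7
yellow [450.2 203.2] rect [ 590.8 -320.5] [36.2 38. ] 88.0
yellow [448. 175.] rect [ 666.2 -318.1] [26.  27.3] 42.9
yellow [253.6 141.9] rect [754.  201.4] [116.9  91.5] 44.3
dark [432.6 264. ] rect [ 431.6 -268.2] [40.3 11.6] 32.0
dark [485.6 251.2] rect [ 467.4 -402. ] [20.1 12.1] 20.5
dark [474.8 256.3] rect [ 454.1 -374.1] [47.5 17.8] 28.4
dark [219.5 193.9] rect [601.9 285.9] [22.2  8. ] 58.1
white [418.6 215.7] rect [ 557.1 -239.6] [44.2 45.4] 89.0
white [214.5 220.2] rect [536.6 299. ] [ 65.8 202.3] 77.5
white [403.5 140.4] rect [ 764.  -204.5] [56.  54.5] 12.8
(300, 260) [434.6  67.5   2.2]
(220, 250) [455.4 278.6   4. ]
(333, 175) [660.5 -13.3  14.5]
(441, 250) [ 467.6 -291.1   19.2]
```

View pics/crop1.png

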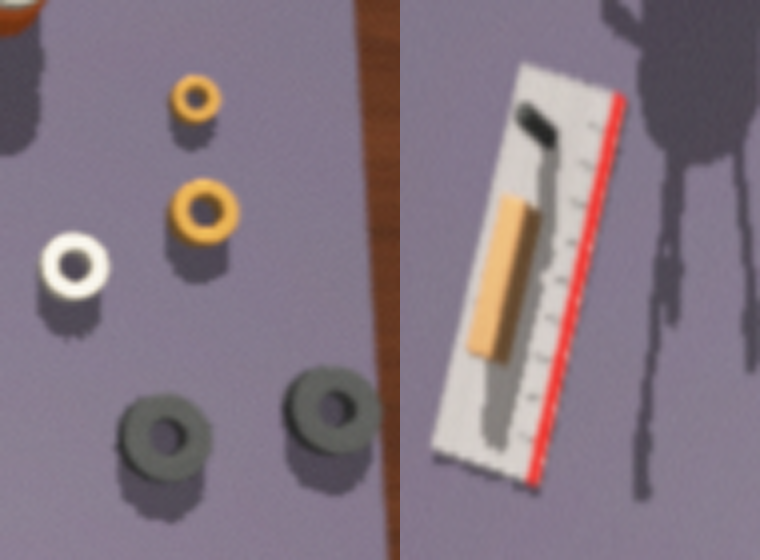

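The crop confirms both choices: the left dark ring at pixel (441,259) and the larger brass ring at (451,203). It also shows the bar and post layout on the blade. Now to plan the approach to the straightedge.

```bash
cat >> h.py <<'E'
def rel(x,y,z,jawdeg,s=None):
    "delta in tool axes to TCP (x,y,z), and turn about tool x putting tool y along jawdeg (mod 180)"
    s=s or r.sense(); M=ax(s); d=M.T@(np.array([x,y,z])-s['tool_pos'])
    cur=np.degrees(np.arctan2(M[1,1],M[0,1])); w=(jawdeg-cur+90)%180-90
    t=-w if M[2,0]<0 else w
    print('delta',d.round(1),'turn',round(t,1),'or',round(t-180*np.sign(t),1),'jaw now',round(cur,1),'j6',s['joint_pos'][5].round(1),'j1',s['joint_pos'][0].round(1))
E
python3 -c "
from h import *
rel(525.2,303.6,208,-102.6); print(ax(r.sense()).round(3))"
```

```text
delta [   0.7 -689.2 -599.9] turn 34.1 or -145.9 jaw now -68.5 j6 -4.9 j1 -73.4
[[-0.     0.367 -0.93 ]
 [ 0.001 -0.93  -0.367]
 [-1.    -0.001 -0.   ]]
```

{"api": "move_arm", "payload": {"deltas": [[[0,-60,-52],4],[[10,-120,-104],8],[[20,-180,-156],12],[[30,-240,-208],16],[[40,-300,-260],20],[[50,-350,-305],24],[[60,-400,-350],28],[[70,-450,-392],34],[[80,-500,-435],34],[[80,-550,-480],34],[[80,-600,-522],34],[[80,-650,-566],34]], "jaw": 0.0, "squeeze": 60}}

```text
time: 1.65
tool_pos: [469.1, 146.8, 132.4]
tcp_rot: [-63.2, 89.9, 104.3]
ft_force: [0.6, -1.2, 0.7]
finger_gap: 42.9
```

```bash
python3 -c "
from h import *
rel(525.2,303.6,120,-102.6);s=r.sense();print(s['tool_pos'],s['finger_gap'],s['time'])"
```

```text
delta [  12.6 -165.2  -20.9] turn 0.2 or -179.8 jaw now -102.4 j6 113.8 j1 11.3
[469.14687791 146.75257233 132.42475924] 42.90108934655549 1.65
```

{"api": "move_arm", "payload": {"deltas": [[[3,-55,-7],0],[[6,-110,-14],0],[[12,-165,-21],0],[[12,-165,-21],0],[[12,-165,-21],0]]}}

```text
time: 2.28
tool_pos: [524.7, 303.0, 119.9]
tcp_rot: [7.2, 89.9, 174.8]
ft_force: [-0.5, -0.2, -0.2]
finger_gap: 42.3
```

```bash
python3 -c "
from h import *
rel(525.2,303.6,120,-102.6);s=r.sense()
p,d=r.snapshot('wrist');np.savez('w1.npz',p=p,d=d,tp=s['tool_pos'],tr=s['tcp_rot']);cv2.imwrite('pics/w1.png',p[:,:,::-1])
h=hsv(p);H,S,V=[h[...,i].astype(int) for i in range(3)]
for c in blobs(((H<6)|(H>174))&(S>150)&(V>130),200):
    w=wray(c,5,s)[:,:2].astype(np.float32);print(c.mean(0),cv2.minAreaRect(w))
"
```

```text
delta [-0.1 -0.7 -0.4] turn 0.2 or -179.8 jaw now -102.4 j6 127.5 j1 25.1
[358.77966102 167.76029056] ((528.532470703125, 261.6414489746094), (7.025183200836182, 198.7688751220703), 77.3318099975586)
```

View pics/w1.png

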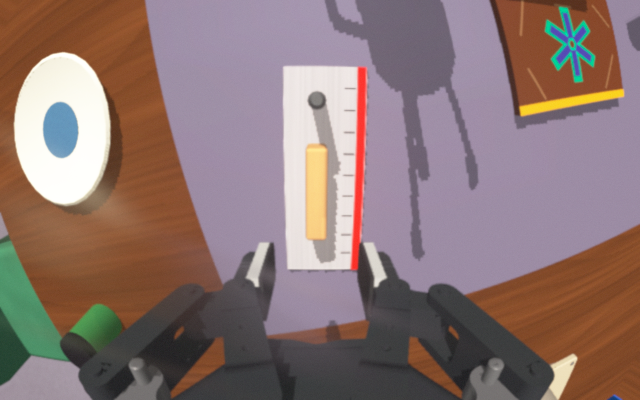

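The wrist view shows the straightedge with its bar top at (307–327, 144–239), the post tip at (316,99) and the red line at (360,168).

```bash
python3 -c "
from h import *
D=np.load('w1.npz');s=dict(tool_pos=D['tp'],tcp_rot=D['tr'],joint_pos=r.sense()['joint_pos']);h=hsv(D['p']);H,S,V=[h[...,i].astype(int) for i in range(3)]
for c in blobs((H>8)&(H<25)&(S>90)&(V>215),200):
    w=wray(c,42,s)[:,:2].astype(np.float32);print(c.mean(0),cv2.minAreaRect(w))
print(wray([316,99],60,s))
e=np.radians(-102.67);x=np.array([np.cos(e),np.sin(e)]);y=np.array([-x[1],x[0]])
print('from red',np.array([528.5,261.6])-42*x-10*y)
c=np.array([528.5,261.6])-42*x-10*y
rel(c[0],c[1],9,-102.67)
"
```

```text
[315.67592593 191.89814815] ((530.4691772460938, 302.4827575683594), (16.225963592529297, 81.03914642333984), 77.19934844970703)
[571.04545455 101.32272727] ((571.4429321289062, 18.247512817382812), (9.143489837646484, 177.1138153076172), 2.5831217765808105)
[[604.09741604 286.13188561  60.        ]]
from red [527.95559098 304.77063376]
delta [111.5  -2.8  -2.5] turn 0.2 or -179.8 jaw now -102.5 j6 127.5 j1 25.1
```

```bash
python3 -c "
from h import *
rel(537,302,8,-102.7)"
```

```text
delta [112.5  -2.  -12. ] turn 0.2 or -179.8 jaw now -102.5 j6 127.5 j1 25.1
```

{"api": "move_arm", "payload": {"deltas": [[[0,-2,-12],0.2],[[50,-2,-12],0.2],[[90,-2,-12],0.2],[[112,-2,-12],0.2],[[112,-2,-12],0.2],[[112,-2,-12],0.2]]}}

```text
time: 3.08
tool_pos: [538.5, 301.8, 10.2]
tcp_rot: [-122.3, 89.9, 45.0]
ft_force: [-0.1, -0.6, 0.2]
finger_gap: 42.6
```

{"api": "move_arm", "payload": {"deltas": [[[0,0,0],0],[[0,0,0],0],[[0,0,0],0],[[0,0,0],0],[[0,0,0],0]], "jaw": -1, "squeeze": 70}}

```text
time: 3.7
tool_pos: [540.3, 301.9, 12.9]
tcp_rot: [-145.1, 89.7, 22.2]
ft_force: [-1.4, -4.7, 8.3]
finger_gap: 15.5
```

{"api": "move_arm", "payload": {"deltas": [[[-15,0,0],0],[[-40,0,0],0],[[-60,0,0],0],[[-60,0,0],0]]}}

```text
time: 4.2
tool_pos: [541.7, 302.6, 75.7]
tcp_rot: [-143.6, 89.4, 23.6]
ft_force: [-0.0, -0.1, -6.6]
finger_gap: 15.6
```

```bash
python3 -c "
from h import *
rel(485,-21,75.7,2.65)"
```

```text
delta [ -1.8 328.2 -15.9] turn 74.6 or -105.4 jaw now -102.7 j6 127.2 j1 24.5
```

{"api": "move_arm", "payload": {"deltas": [[[0,28,-2],-9],[[0,56,-4],-18],[[0,84,-5],-27],[[0,112,-6],-36],[[0,140,-7],-45],[[0,168,-8],-54],[[0,196,-9],-63],[[0,224,-10],-72],[[0,252,-12],-81],[[0,280,-14],-90],[[-1,308,-16],-99],[[-2,328,-16],-105.4]]}}

```text
time: 5.7
tool_pos: [484.1, -21.9, 74.9]
tcp_rot: [114.7, 89.5, 27.6]
ft_force: [-0.0, 0.0, -6.7]
finger_gap: 15.5
```

```bash
python3 -c "
from h import *
rel(485,-21,75.7,2.65);s=r.sense();print(s['time'],s['qd'].round(1))"
```

```text
delta [-0.8  1.  -0.8] turn 0.3 or -179.7 jaw now 2.9 j6 -11.9 j1 -8.9
5.7 [-18.4  -5.5   4.3   0.4   1.2 -68.3]
```

{"api": "move_arm", "payload": {"deltas": [[[15,0,0],0],[[30,0,0],0],[[40,0,0],0],[[40,0,0],0],[[40,0,0],0]]}}

```text
time: 6.32
tool_pos: [484.7, -21.4, 35.1]
tcp_rot: [114.2, 89.5, 27.1]
ft_force: [-0.1, 0.0, -6.4]
finger_gap: 15.2
```

```bash
cat >> h.py <<'E'
def edges(s,p,ztop,zp=12):
    "wrist view: line fits (point, angle) of red strip at z=ztop, gilt band at z=zp"
    h=hsv(p);H,S,V=[h[...,i].astype(int) for i in range(3)]
    out={}
    for n,m,z in (('red',((H<6)|(H>174))&(S>150)&(V>130),ztop),('gilt',(H>20)&(H<32)&(S>140)&(V>160),zp)):
        cs=blobs(m,300)
        if not cs: print(n,'none');continue
        c=max(cs,key=cv2.contourArea);w=wray(c,z,s)[:,:2]
        (q,sz,a)=cv2.minAreaRect(w.astype(np.float32))
        print(n,'px',c.min(0),c.max(0),'rect',np.round(q,1),np.round(sz,1),round(a,2),'y',w[:,1].min().round(1),w[:,1].max().round(1))
        # far/near boundaries in x as function of y
        b=np.round(w[:,1]/4);L=[]
        for k in np.unique(b):
            q=w[b==k]; L.append((q[:,1].mean(),q[:,0].min(),q[:,0].max()))
        L=np.array(L)[3:-3]
        for nm,j in(('near',1),('far',2)):
            f=np.polyfit(L[:,0],L[:,j],1);rs=L[:,j]-np.polyval(f,L[:,0]);k=abs(rs)<2;f=np.polyfit(L[k,0],L[k,j],1)
            print('  ',nm,'x@y=-20: %.2f'%np.polyval(f,-20),'yaw %.2f'%-np.degrees(np.arctan(f[0])),'rms %.2f'%rs[k].std())
E
python3 -c "
from h import *
s=r.sense();print(s['tool_pos'],s['tcp_rot'],s['ft_force'])
p,d=r.snapshot('wrist');np.savez('w2.npz',p=p,d=d,tp=s['tool_pos'],tr=s['tcp_rot']);cv2.imwrite('pics/w2.png',p[:,:,::-1])
edges(s,p,s['tool_pos'][2]-8)
rel(485,-21,35,2.65)
"
```

```text
[484.67665754 -21.35817832  35.07397169] [114.15809485  89.49227514  27.0829103 ] [-0.09614892  0.0104843  -6.4395722 ]
red px [371  72] [393 289] rect [524.    8.5] [  7.1 137.1] 2.95 y -59.8 77.1
   near x@y=-20: 522.03 yaw 2.96 rms 0.11
   far x@y=-20: 528.83 yaw 2.93 rms 0.12
gilt px [419  73] [453 290] rect [566.3   5.9] [  9.9 155.4] 2.63 y -71.5 83.6
   near x@y=-20: 562.66 yaw 2.58 rms 0.12
   far x@y=-20: 572.31 yaw 2.67 rms 0.13
delta [ 0.4  0.1 -0.5] turn 0.3 or -179.7 jaw now 2.9 j6 -11.9 j1 -8.8
```

View pics/w2.png

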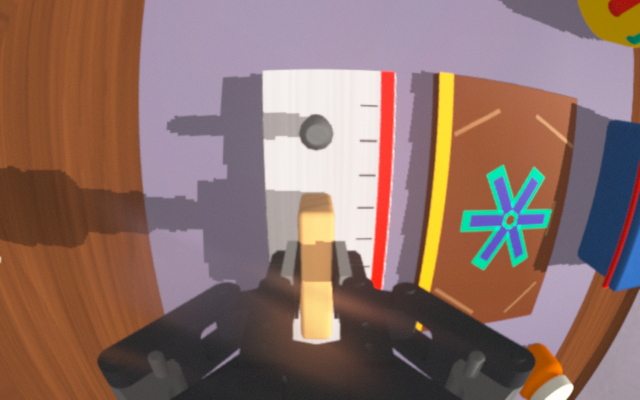

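The wrist view shows the held blade level, with its red line at columns 371–393 and the gilt band at 419–453. They are nearly parallel: yaw 2.95 against 2.63, with a gap of about 34 mm.

{"api": "move_arm", "payload": {"deltas": [[[0,15,-3],0.3],[[0,29,-6.5],0.3],[[10,29,-6.5],0.3],[[18,29,-6.5],0.3],[[18,29,-6.5],0.3],[[18,29,-6.5],0.3]]}}

```text
time: 7.12
tool_pos: [513.3, -13.5, 17.5]
tcp_rot: [113.7, 89.5, 26.4]
ft_force: [0.4, 0.1, -6.0]
finger_gap: 15.4
```

```bash
python3 -c "
from h import *
s=r.sense();print(s['tool_pos'],s['tcp_rot'],s['ft_force'])
p,d=r.snapshot('wrist');np.savez('w3.npz',p=p,d=d,tp=s['tool_pos'],tr=s['tcp_rot'])
edges(s,p,s['tool_pos'][2]-8)
"
```

```text
[513.28337799 -13.52146672  17.48888384] [113.74406839  89.4857842   26.35234009] [ 0.39812817  0.08271812 -6.03783324]
red px [371  72] [394 289] rect [552.9  16.1] [  7.5 137.1] 2.66 y -52.2 84.7
   near x@y=-20: 550.96 yaw 2.66 rms 0.11
   far x@y=-20: 558.04 yaw 2.66 rms 0.21
gilt px [389  75] [419 290] rect [566.   16.2] [  9.7 135.1] 2.63 y -51.4 83.8
   near x@y=-20: 562.93 yaw 2.65 rms 0.12
   far x@y=-20: 572.38 yaw 2.65 rms 0.11
```

{"api": "move_arm", "payload": {"deltas": [[[3.5,1.5,0.9],0],[[3.5,3,0.9],0],[[3.5,4,0.9],0],[[3.5,4,0.9],0],[[3.5,4,0.9],0]]}}

```text
time: 7.8
tool_pos: [516.8, -14.4, 14.1]
tcp_rot: [117.0, 89.6, 29.6]
ft_force: [-5.2, -0.3, -3.5]
finger_gap: 15.1
```

```bash
python3 -c "
from h import *
s=r.sense();print(s['tool_pos'],s['tcp_rot'],s['ft_force'])
p,d=r.snapshot('wrist');np.savez('w4.npz',p=p,d=d,tp=s['tool_pos'],tr=s['tcp_rot'])
edges(s,p,s['tool_pos'][2]-8)
"
```

```text
[516.78726408 -14.36098731  14.06763848] [116.97385697  89.56626989  29.58770904] [-5.18905896 -0.27982768 -3.46992562]
red px [371  72] [393 288] rect [556.3  15.7] [  7.4 136.2] 2.67 y -52.2 83.9
   near x@y=-20: 554.33 yaw 2.65 rms 0.13
   far x@y=-20: 561.46 yaw 2.70 rms 0.13
gilt px [385  73] [415 290] rect [566.   16.9] [  9.8 133.6] 2.64 y -49.9 83.6
   near x@y=-20: 562.93 yaw 2.58 rms 0.10
   far x@y=-20: 572.41 yaw 2.63 rms 0.10
```

```bash
python3 -c "
from h import *
p=np.load('w4.npz')['p']; cv2.imwrite('pics/w4c.png',np.hstack([cv2.resize(p[60:180,350:430],None,fx=5,fy=5,interpolation=0),cv2.resize(p[180:300,350:430],None,fx=5,fy=5,interpolation=0)])[:,:,::-1])"
```

```text
(no output)
```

View pics/w4c.png

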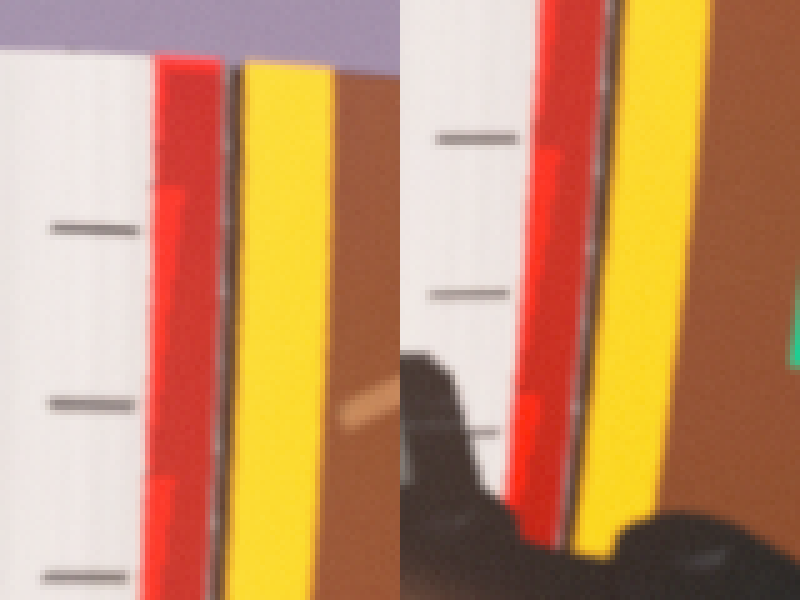

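The crop shows the light blade margin, then only the panel's dark side face, which rises about 7 mm above the blade. The edges are in contact (5 N felt), the ends are level within about a pixel, and the gilt edge hasn't moved. Next, set it down.

{"api": "move_arm", "payload": {"deltas": [[[0.7,0,0],0],[[1.3,0,0],0],[[1.3,0,0],0]]}}

```text
time: 8.22
tool_pos: [516.9, -14.4, 12.9]
tcp_rot: [116.5, 89.6, 29.1]
ft_force: [-3.4, -0.2, -3.7]
finger_gap: 14.9
```

{"api": "move_arm", "payload": {"deltas": [[[0.6,0,0],0],[[1.0,0,0],0],[[1.0,0,0],0]]}}

```text
time: 8.6
tool_pos: [516.9, -14.4, 12.8]
tcp_rot: [116.8, 89.6, 29.4]
ft_force: [-7.3, 1.1, 6.1]
finger_gap: 15.6
```

{"api": "move_arm", "payload": {"deltas": [[[0,0,0],0],[[0,0,0],0],[[0,0,0],0],[[0,0,0],0]], "jaw": -0.2}}

```text
time: 9.1
tool_pos: [517.2, -14.4, 13.0]
tcp_rot: [114.5, 89.5, 27.1]
ft_force: [-0.4, -0.3, -0.6]
finger_gap: 34.1
```

{"api": "move_arm", "payload": {"deltas": [[[-20,0,0],0],[[-50,0,0],0],[[-90,0,0],0],[[-130,0,0],0],[[-130,0,0],0]]}}

```text
time: 9.72
tool_pos: [519.2, -15.2, 147.4]
tcp_rot: [97.5, 89.1, 10.2]
ft_force: [0.5, -0.6, -0.2]
finger_gap: 33.7
```

```bash
python3 -c "
from h import *
s=r.sense();print(s['tool_pos'],s['tcp_rot'],s['ft_force'])
p,d=r.snapshot('wrist');np.savez('w5.npz',p=p,d=d,tp=s['tool_pos'],tr=s['tcp_rot']);cv2.imwrite('pics/w5.png',p[:,:,::-1])
edges(s,p,5)
"
```

```text
[519.21623604 -15.23297034 147.36773496] [97.53741593 89.14778385 10.15996751] [ 0.54629736 -0.59552975 -0.17748887]
red px [345  85] [355 266] rect [557.5 -14.3] [  7.5 196.1] 3.01 y -112.3 83.6
   near x@y=-20: 554.72 yaw 2.69 rms 0.34
   far x@y=-20: 560.57 yaw 2.64 rms 0.49
gilt px [485   0] [581  49] rect [779.1 194.3] [173.4  60.2] 17.64 y 152.9 248.6
   near x@y=-20: 308.36 yaw -62.56 rms 0.00
   far x@y=-20: 665.36 yaw -37.82 rms 0.62h.py:48: RankWarning: Polyfit may be poorly conditioned
  f=np.polyfit(L[:,0],L[:,j],1);rs=L[:,j]-np.polyval(f,L[:,0]);k=abs(rs)<2;f=np.polyfit(L[k,0],L[k,j],1)
```

View pics/w5.png

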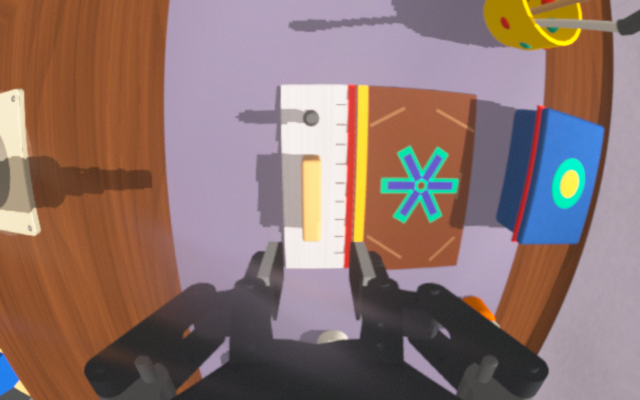

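The straightedge lies flush and ends level (red line at columns 345–355, with the gilt band beside it), and the panel hasn't moved. Now to locate the post and rings.

```bash
python3 -c "
from h import *
D=np.load('w5.npz');s5=dict(tool_pos=D['tp'],tcp_rot=D['tr'])
print('post tip',wray([311,117.5],60,s5))
p=np.load('top0.npz')['p'];h=hsv(p);H,S,V=[h[...,i].astype(int) for i in range(3)]
# bores: top-plane
print('wide coarse',ray('top',[441.2,259.2],22),'narrow',ray('top',[451.3,203],22))
rel(442,-285,100,-45);s=r.sense();print(s['tcp_rot'])
"
```

```text
post tip [[514.52986541  51.13560669  60.        ]]
wide coarse [[ 444.41883377 -290.09745626   22.        ]] narrow [[ 588.72763453 -320.78093587   22.        ]]
delta [ 43.2 -88.5 266.3] turn 47.6 or -132.4 jaw now 2.6 j6 -10.2 j1 -7.5
[103.12989579  89.34202721  15.74702594]
```

{"api": "move_arm", "payload": {"deltas": [[[0,-16,50],9],[[0,-32,100],18],[[10,-48,150],27],[[20,-66,205],36],[[40,-88,270],47.6],[[40,-88,270],47.6],[[40,-88,270],47.6],[[40,-88,270],47.6]], "jaw": 0.7}}

```text
time: 10.78
tool_pos: [443.0, -287.4, 103.0]
tcp_rot: [154.4, 89.3, 19.5]
ft_force: [1.0, -0.1, 0.3]
finger_gap: 72.4
```

```bash
python3 -c "
from h import *
s=r.sense();print(s['tool_pos'],s['tcp_rot'],s['finger_gap'],s['time'])
p,d=r.snapshot('wrist');np.savez('w6.npz',p=p,d=d,tp=s['tool_pos'],tr=s['tcp_rot']);cv2.imwrite('pics/w6.png',p[:,:,::-1])
"
```

```text
[ 443.04141167 -287.3813816   102.99751469] [154.35881842  89.34082172  19.51032288] 72.4419885279792 10.775
```

View pics/w6.png

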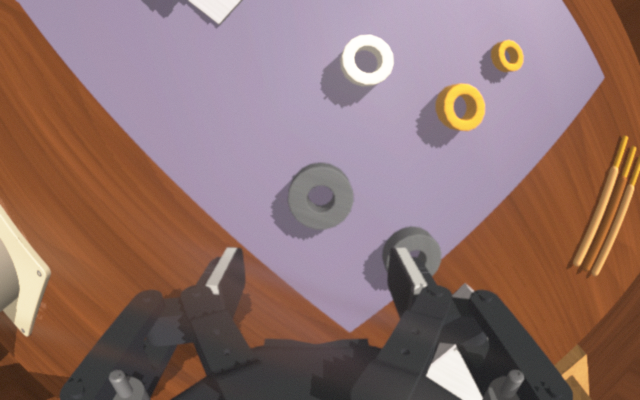

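The wrist view shows the wide ring at (321,195), the decoy dark ring at (411,255), and brass rings at (463,107), the larger, and (510,55). I'll refine the ring centres from the depth of their top faces.

```bash
cat >> h.py <<'E'
def topface(f,box,z0=17,z1=27,zt=None):
    "ring top: pixels in box whose depth gives world z in [z0,z1]; outer outline cast to z=zt (default median)"
    D=np.load(f);s=dict(tool_pos=D['tp'],tcp_rot=D['tr']);d=D['d'];c=r.get_calibration('wrist');F=K(c)
    v,u=np.mgrid[box[1]:box[3],box[0]:box[2]];uv=np.c_[u.ravel(),v.ravel()].astype(float)
    o=uv-[c['cx'],c['cy']];rr=np.hypot(*o.T)+1e-9;t=rr/F;ry=np.c_[o/rr[:,None]*np.tan(t)[:,None],np.ones(len(t))]
    P=ry*d[v.ravel(),u.ravel()][:,None];M=ax(s);T=c['tool_from_camera'];W=(P@T[:3,:3].T+T[:3,3])@M.T+s['tool_pos']
    k=(W[:,2]>z0)&(W[:,2]<z1)&(d[v.ravel(),u.ravel()]>0);m=k.reshape(u.shape);zt=zt or np.median(W[k,2])
    q=max(blobs(m,100),key=cv2.contourArea)+[box[0],box[1]]
    w=wray(q,zt,s)[:,:2].astype(np.float32);e=cv2.fitEllipse(w)
    print('z',zt.__round__(1),'n',k.sum(),'ellipse',np.round(e[0],1),np.round(e[1],1),'circle',cv2.minEnclosingCircle(w))
E
python3 -c "
from h import *
topface('w6.npz',(270,150,370,245),zt=22)
topface('w6.npz',(432,75,495,140),zt=22)
rel(444,-289,-1,-45)"
```

```text
z 22 n 2757 ellipse [ 447.4 -289.1] [53.8 54.4] circle ((447.55657958984375, -289.199951171875), 27.92418098449707)
z 22 n 1131 ellipse [ 590.4 -317.9] [40. 41.] circle ((590.4443969726562, -317.95751953125), 21.181602478027344)
delta [104.3   1.    1.7] turn 0.2 or -179.8 jaw now -44.8 j6 5.8 j1 -38.9
```

```bash
python3 -c "
from h import *
rel(447.4,-289.1,0,-45)"
```

```text
delta [103.4   3.5  -0.6] turn 0.2 or -179.8 jaw now -44.8 j6 5.8 j1 -38.9
```

{"api": "move_arm", "payload": {"deltas": [[[20,3.5,-0.5],0.2],[[60,3.5,-0.5],0.2],[[90,3.5,-0.5],0.2],[[103,3.5,-0.5],0.2],[[103,3.5,-0.5],0.2],[[103,3.5,-0.5],0.2]]}}

```text
time: 11.58
tool_pos: [448.5, -289.7, 2.0]
tcp_rot: [142.8, 89.2, 7.8]
ft_force: [1.1, -0.1, 0.5]
finger_gap: 73.0
```

{"api": "move_arm", "payload": {"deltas": [[[0,0,0],0],[[0,0,0],0],[[0,0,0],0],[[0,0,0],0]], "jaw": -0.2, "squeeze": 40}}

```text
time: 12.08
tool_pos: [448.5, -289.8, 2.1]
tcp_rot: [142.7, 89.2, 7.7]
ft_force: [0.7, 0.5, -0.2]
finger_gap: 34.3
```

{"api": "move_arm", "payload": {"deltas": [[[-30,0,0],0],[[-80,0,0],0],[[-120,0,0],0],[[-120,0,0],0],[[-120,0,0],0]]}}

```text
time: 12.7
tool_pos: [446.6, -289.8, 121.4]
tcp_rot: [144.6, 89.3, 9.6]
ft_force: [-1.0, -0.2, 0.4]
finger_gap: 34.2
```

```bash
python3 -c "
from h import *
s=r.sense();print(s['tcp_rot'],s['ft_force']); rel(514.6,50.5,120,-45)"
```

```text
[144.64841704  89.25395227   9.64080432] [-0.96060518 -0.23759689  0.37699431]
delta [   3.  -192.6 -288.6] turn -0.0 or 180.0 jaw now -45.0 j6 6.0 j1 -38.9
```

The fingers closed to 34 mm with no load, so the grasp missed. I'll look.

```bash
python3 -c "
from h import *
s=r.sense()
p,d=r.snapshot('wrist');np.savez('w7.npz',p=p,d=d,tp=s['tool_pos'],tr=s['tcp_rot']);cv2.imwrite('pics/w7.png',p[:,:,::-1])
topface('w7.npz',(240,120,390,270),zt=22)"
```

```text
z 22 n 2687 ellipse [ 447.6 -289.2] [53.7 53.9] circle ((447.6940612792969, -289.16650390625), 27.972484588623047)
```

View pics/w7.png

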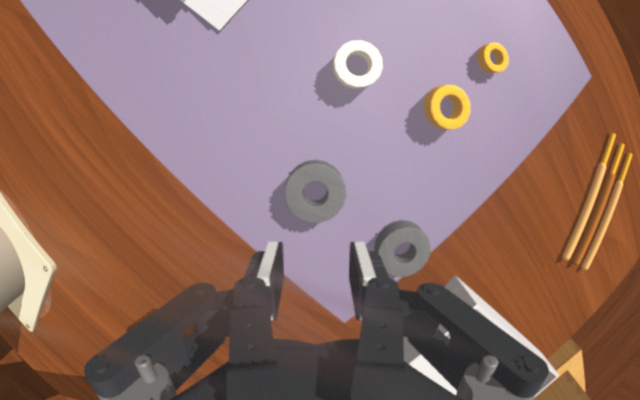

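```bash
python3 -c "
from h import *
for f,pts in (('w7.npz',[(265,248),(272,250),(270,262),(360,250),(262,275)]),('w6.npz',[(230,258),(225,265),(220,275),(403,258)]),('w2.npz',[(290,255),(289,265),(345,255)])):
    D=np.load(f);c=r.get_calibration('wrist');F=K(c);T=c['tool_from_camera']
    for u in pts:
        o=np.array(u)-[c['cx'],c['cy']];rr=np.hypot(*o);t=rr/F;dd=D['d'][u[1],u[0]]
        P=np.r_[o/rr*np.tan(t),1]*dd;print(f,u,dd.round(0),(T[:3,:3]@P+T[:3,3]).round(1))
"
```

```text
w7.npz (265, 248) 314.0 [121.  -52.2  65.1]
w7.npz (272, 250) 141.0 [-35.9 -20.  -12.2]
w7.npz (270, 262) 131.0 [-47.  -19.5 -12. ]
w7.npz (360, 250) 141.0 [-35.9  20.8 -12.2]
w7.npz (262, 275) 119.0 [-58.8 -21.1 -12.5]
w6.npz (230, 258) 133.0 [-44.8 -38.  -12.2]
w6.npz (225, 265) 127.0 [-50.7 -38.8 -11.9]
w6.npz (220, 275) 119.0 [-59.5 -38.5 -12.1]
w6.npz (403, 258) 131.0 [-46.3  38.7 -13. ]
w2.npz (290, 255) 137.0 [-40.3 -11.3 -12. ]
w2.npz (289, 265) 129.0 [-49.3 -11.  -11.9]
w2.npz (345, 255) 137.0 [-40.2  13.4 -12. ]
```

```bash
python3 -c "
from h import *
c=r.get_calibration('wrist');F=K(c);T=c['tool_from_camera']
for f in ('w2.npz','w5.npz','w6.npz','w7.npz'):
    D=np.load(f);d=D['d'];v,u=np.mgrid[0:400,0:640];o=np.c_[u.ravel()-c['cx'],v.ravel()-c['cy']];rr=np.hypot(*o.T);t=rr/F
    P=np.c_[o/rr[:,None]*np.tan(t)[:,None],np.ones(len(t))]*d.ravel()[:,None];W=P@T[:3,:3].T+T[:3,3]
    k=(d.ravel()>0)&(abs(W[:,1])<60)&(abs(W[:,2]+2)<16)&(W[:,0]>-100)&(W[:,0]<5)
    for sg in(-1,1):
        kk=k&(sg*W[:,1]>0);i=np.argsort(W[kk,0])[-12:];print(f,W[kk][i][::4].round(1).tolist(),o[kk][i][-1]+[c['cx'],c['cy']])
"
```

```text
w2.npz [[-25.0, -8.4, -16.7], [-24.6, -11.0, -11.7], [-24.5, -8.5, -11.6]] [298. 238.]
w2.npz [[-25.2, 9.2, -14.1], [-25.0, 13.3, -11.8], [-24.8, 9.3, -12.8]] [334. 241.]
w5.npz [[-23.4, -16.5, -1.9], [-22.7, -16.9, -6.2], [-22.4, -17.1, -3.1]] [282. 253.]
w5.npz [[-23.8, 17.2, -3.3], [-23.5, 17.3, -2.0], [-23.0, 17.4, -1.1]] [349. 249.]
w6.npz [[-30.4, -36.1, 3.5], [-30.0, -35.6, -7.2], [-29.7, -36.3, -6.5]] [244. 268.]
w6.npz [[-30.4, 36.5, 4.7], [-30.1, 36.8, 6.7], [-29.5, 36.9, -3.5]] [388. 271.]
w7.npz [[-23.1, -16.9, -5.2], [-22.7, -16.5, -5.0], [-22.2, -17.0, -5.3]] [282. 252.]
w7.npz [[-23.6, 17.3, -1.4], [-23.3, 17.5, 1.7], [-22.5, 17.3, -4.4]] [349. 250.]
```

The depth readings put the true fingertips about 22–30 mm behind the reported TCP, so the fingers passed above the ring. I'll reopen and go deeper, watching the force.

```bash
python3 -c "
from h import *
rel(447.6,-289.2,-21,-45)"
```

```text
delta [1.416e+02 1.000e-01 3.000e-01] turn -0.0 or 180.0 jaw now -45.0 j6 6.0 j1 -38.9
```

{"api": "move_arm", "payload": {"deltas": [[[0,0,0],0],[[20,0.3,-1],0],[[50,0.3,-1],0],[[90,0.3,-1],0],[[120,0.3,-1],0],[[130,0.3,-1],0],[[130,0.3,-1],0]], "jaw": 0.7}}

```text
time: 13.62
tool_pos: [447.9, -287.9, -10.2]
tcp_rot: [159.4, 89.4, 24.4]
ft_force: [0.4, -0.1, 1.4]
finger_gap: 72.4
```

```bash
python3 -c "
from h import *
rel(447.6,-289.2,-21,-45)"
```

```text
delta [10.8  0.6  1.2] turn -0.0 or 180.0 jaw now -45.0 j6 6.1 j1 -38.7
```

{"api": "move_arm", "payload": {"deltas": [[[5,0.6,1.2],0],[[10,0.6,1.2],0],[[10,0.6,1.2],0]]}}

```text
time: 14.0
tool_pos: [447.5, -289.2, -20.1]
tcp_rot: [159.2, 89.4, 24.1]
ft_force: [-0.4, 0.9, 0.1]
finger_gap: 72.4
```

{"api": "move_arm", "payload": {"deltas": [[[0,0,0],0],[[0,0,0],0],[[0,0,0],0],[[0,0,0],0]], "jaw": 0, "squeeze": 40}}

```text
time: 14.5
tool_pos: [447.7, -289.4, -19.6]
tcp_rot: [157.4, 89.4, 22.4]
ft_force: [-1.0, 1.3, 5.5]
finger_gap: 54.1
```

{"api": "move_arm", "payload": {"deltas": [[[-20,0,0],0],[[-60,0,0],0],[[-110,0,0],0],[[-130,0,0],0],[[-130,0,0],0]]}}

```text
time: 15.12
tool_pos: [447.5, -290.7, 112.1]
tcp_rot: [143.5, 89.2, 8.5]
ft_force: [-0.0, -0.5, -4.0]
finger_gap: 53.4
```

```bash
python3 -c "
from h import *
s=r.sense();print(s['tool_pos'],s['tcp_rot'],s['finger_gap']); rel(514.6,50.5,105,-45)"
```

```text
[ 447.48111541 -290.70443854  112.05262096] [143.51172964  89.24159175   8.50942848] 53.35831922569998
delta [   8.6 -193.9 -288.6] turn -0.0 or 180.0 jaw now -45.0 j6 5.9 j1 -38.9
```

{"api": "move_arm", "payload": {"deltas": [[[0,-30,-45],0],[[2,-60,-89],0],[[4,-90,-134],0],[[6,-120,-179],0],[[8,-150,-223],0],[[10,-175,-260],0],[[25,-194,-289],0],[[40,-194,-289],0],[[40,-194,-289],0],[[40,-194,-289],0]]}}

```text
time: 16.38
tool_pos: [514.7, 49.9, 73.1]
tcp_rot: [143.1, 89.3, 8.1]
ft_force: [-0.2, 0.1, -2.6]
finger_gap: 53.7
```

```bash
python3 -c "
from h import *
s=r.sense();print(s['tool_pos'],s['tcp_rot'],s['finger_gap'],s['time'])
p,d=r.snapshot('wrist');np.savez('w8.npz',p=p,d=d,tp=s['tool_pos'],tr=s['tcp_rot']);cv2.imwrite('pics/w8.png',p[:,:,::-1])
rel(514.6,50.5,55,-45)"
```

```text
[514.70485677  49.90133547  73.05616166] [143.14718081  89.30985409   8.07490595] 53.71482521388209 16.375
delta [18.7 -1.   0.2] turn -0.1 or 179.9 jaw now -45.1 j6 44.8 j1 -0.2
```

View pics/w8.png

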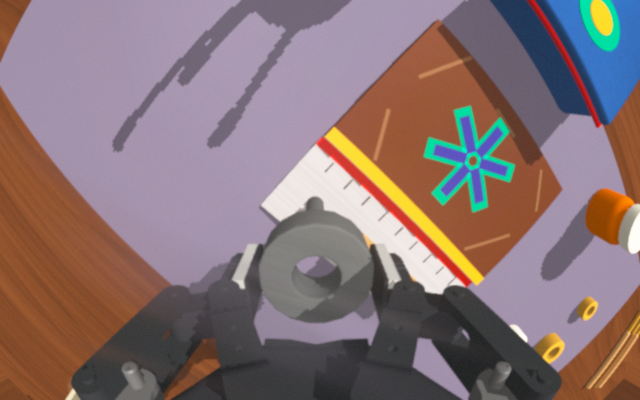

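The wrist view shows the ring held level at (315,265), with the post tip just appearing at (315,205). The straightedge is still flush.

```bash
python3 -c "
from h import *
topface('w8.npz',(255,195,378,325),105,125)
topface('w8.npz',(255,195,378,325),105,125,zt=114.8)
D=np.load('w8.npz');s=dict(tool_pos=D['tp'],tcp_rot=D['tr'])
print('post',wray([[315,200],[305,207],[325,207]],60,s)[:,:2].round(1).tolist())
edges(s,D['p'],5)
"
```

```text
z 112.9 n 8975 ellipse [514.9  50. ] [56.4 59.9] circle ((512.7681884765625, 47.63521194458008), 33.05320358276367)
z 114.8 n 8975 ellipse [515.8  50.8] [55.6 59. ] circle ((513.6146240234375, 48.50331115722656), 32.54168701171875)
post [[529.6, 64.9], [522.2, 66.1], [530.7, 57.5]]
red px [317 138] [470 286] rect [558.  -14.7] [  7.  197.6] 2.54 y -113.5 84.0
   near x@y=-20: 555.17 yaw 2.70 rms 0.24
   far x@y=-20: 561.45 yaw 2.50 rms 0.15
gilt px [326 128] [482 284] rect [568.  -15.4] [  9.6 198.5] 2.65 y -114.4 83.6
   near x@y=-20: 563.68 yaw 2.68 rms 0.19
   far x@y=-20: 572.77 yaw 2.67 rms 0.18
```

```bash
python3 -c "
from h import *
D=np.load('w8.npz');s=dict(tool_pos=D['tp'],tcp_rot=D['tr'])
print('post',wray([[315,199],[305,207],[325,207]],5,s)[:,:2].round(1).tolist())
rel(514.6,50.5,55,-45)
"
```

```text
post [[518.4, 53.4], [508.2, 54.4], [519.3, 43.2]]
delta [18.7 -1.   0.2] turn -0.1 or 179.9 jaw now -45.1 j6 44.8 j1 -0.2
```

{"api": "move_arm", "payload": {"deltas": [[[10,-0.4,0],0],[[20,-0.4,0],0],[[30,-0.4,0],0],[[40,-0.4,0],0],[[50,-0.4,0],0],[[60,-0.4,0],0],[[68,-0.4,0],0],[[74,-0.4,0],0],[[74,-0.4,0],0],[[74,-0.4,0],0]]}}

```text
time: 17.68
tool_pos: [516.2, 50.3, 0.0]
tcp_rot: [142.4, 89.2, 7.3]
ft_force: [-0.5, 0.4, -3.1]
finger_gap: 53.7
```

```bash
python3 -c "
from h import *
rel(514.4,50.2,-15,-45)"
```

```text
delta [15.  -1.3  1.5] turn -0.1 or 179.9 jaw now -45.1 j6 44.9 j1 -0.2
```

{"api": "move_arm", "payload": {"deltas": [[[4,-1.3,1.5],0],[[8,-1.3,1.5],0],[[11,-1.3,1.5],0],[[12.5,-1.3,1.5],0],[[13.5,-1.3,1.5],0],[[13.5,-1.3,1.5],0]]}}

```text
time: 18.42
tool_pos: [514.5, 50.2, -13.5]
tcp_rot: [142.4, 89.2, 7.3]
ft_force: [-0.2, 0.2, -3.1]
finger_gap: 53.9
```

{"api": "move_arm", "payload": {"deltas": [[[0.7,0,0],0],[[1.3,0,0],0],[[1.3,0,0],0]]}}

```text
time: 18.8
tool_pos: [514.6, 50.2, -14.5]
tcp_rot: [142.5, 89.2, 7.4]
ft_force: [-3.0, -1.1, 1.5]
finger_gap: 53.9
```

{"api": "move_arm", "payload": {"deltas": [[[0,0,0],0],[[0,0,0],0],[[0,0,0],0],[[0,0,0],0]], "jaw": 0.48}}

```text
time: 19.3
tool_pos: [514.7, 50.2, -14.4]
tcp_rot: [142.4, 89.2, 7.3]
ft_force: [-0.1, 0.7, 0.5]
finger_gap: 62.8
```

{"api": "move_arm", "payload": {"deltas": [[[-15,0,0],0],[[-40,0,0],0],[[-80,0,0],0],[[-120,0,0],0],[[-120,0,0],0]]}}

```text
time: 19.92
tool_pos: [516.4, 50.0, 111.1]
tcp_rot: [139.5, 88.7, 4.4]
ft_force: [0.2, 0.2, 0.3]
finger_gap: 63.1
```

```bash
python3 -c "
from h import *
s=r.sense();print(s['tool_pos'],s['tcp_rot'],s['finger_gap'],s['time'])
p,d=r.snapshot('wrist');np.savez('w9.npz',p=p,d=d,tp=s['tool_pos'],tr=s['tcp_rot']);cv2.imwrite('pics/w9.png',p[:,:,::-1])
edges(s,p,5); rel(590.4,-318,90,-45)"
```

```text
[516.44270647  50.00135518 111.05131186] [139.47059236  88.69327259   4.3924417 ] 63.10312679784215 19.925
red px [314 136] [453 268] rect [557.4 -14.3] [  6.8 196.7] 2.58 y -112.6 83.9
   near x@y=-20: 554.81 yaw 2.67 rms 0.20
   far x@y=-20: 560.73 yaw 2.55 rms 0.20
gilt px [321 128] [463 266] rect [567.4 -14.7] [  9.5 197.4] 2.66 y -113.4 83.9
   near x@y=-20: 563.14 yaw 2.61 rms 0.15
   far x@y=-20: 572.07 yaw 2.58 rms 0.16
delta [ 19.4 313.7 206.7] turn -0.1 or 179.9 jaw now -45.1 j6 44.8 j1 -0.2
```

View pics/w9.png

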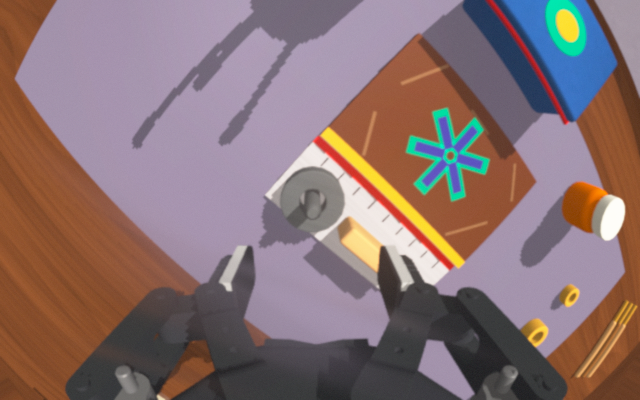

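Wide ring home round the post at (313,200), straightedge still flush, ends both at y≈83.9. On to the brass ring.

{"api": "move_arm", "payload": {"deltas": [[[0,45,30],0],[[2,90,60],0],[[5,135,89],0],[[8,180,119],0],[[11,225,148],0],[[14,270,178],0],[[18,314,207],0],[[18,314,207],0],[[18,314,207],0],[[18,314,207],0]], "jaw": 0.35}}

```text
time: 21.22
tool_pos: [590.3, -317.0, 91.1]
tcp_rot: [142.6, 88.9, 7.6]
ft_force: [0.6, 0.5, 0.0]
finger_gap: 57.9
```

```bash
python3 -c "
from h import *
s=r.sense();print(s['tool_pos'],s['tcp_rot'],s['finger_gap'],s['time'])
p,d=r.snapshot('wrist');np.savez('w10.npz',p=p,d=d,tp=s['tool_pos'],tr=s['tcp_rot']);cv2.imwrite('pics/w10.png',p[:,:,::-1])
h=hsv(p);H,S,V=[h[...,i].astype(int) for i in range(3)]
for c in blobs((H>14)&(H<30)&(S>140)&(V>90),100):
    w=wray(c,22,s)[:,:2].astype(np.float32);print(c.mean(0).round(),np.round(cv2.minAreaRect(w)[:2],1).tolist() if 0 else cv2.minAreaRect(w))
    u=c.min(0)-8;v=c.max(0)+9
    try: topface('w10.npz',(max(u[0],0),max(u[1],0),min(v[0],640),min(v[1],400)),zt=22)
    except Exception as e: print(e)
"
```

```text
[ 590.25695086 -316.99610169   91.0968128 ] [142.57298389  88.92771632   7.56719318] 57.911223891874144 21.225
[577. 242.] ((769.1153564453125, -560.7633056640625), (62.668701171875, 15.731866836547852), 23.225643157958984)
max() iterable argument is empty
[570. 226.] ((766.9049682617188, -531.2575073242188), (44.673065185546875, 14.69801139831543), 22.643766403198242)
max() iterable argument is empty
[555. 221.] ((753.1076049804688, -506.81732177734375), (50.62835693359375, 14.677799224853516), 20.402206420898438)
max() iterable argument is empty
[318. 202.] ((593.8207397460938, -316.9248962402344), (42.26324462890625, 39.09513854980469), 44.857330322265625)
z 22 n 1418 ellipse [ 592.9 -318.4] [40.2 40.4] circle ((592.9555053710938, -318.4167785644531), 20.914215087890625)
[384. 135.] ((667.79052734375, -315.2262878417969), (27.943090438842773, 28.636289596557617), 46.38008499145508)
max() iterable argument is empty
[103.  28.] ((573.1109008789062, -61.95853805541992), (10.890515327453613, 123.96060180664062), 2.5813241004943848)
z 22 n 144 ellipse [527.5 -52.3] [ 7.8 42.3] circle ((528.4547119140625, -49.06407928466797), 21.39043617248535)
```

```bash
python3 -c "
from h import *
rel(592.9,-318.4,-17,-45)"
```

```text
delta [108.4   1.4   0.9] turn -0.0 or 180.0 jaw now -45.0 j6 11.8 j1 -33.0
```

{"api": "move_arm", "payload": {"deltas": [[[20,1.5,-1],0],[[50,1.5,0],0],[[80,1.5,1],0],[[100,1.5,1],0],[[108,1.5,1],0],[[108,1.5,1],0],[[108,1.5,1],0]]}}

```text
time: 22.15
tool_pos: [593.9, -319.2, -15.1]
tcp_rot: [137.3, 88.8, 2.3]
ft_force: [0.7, -0.2, 0.3]
finger_gap: 57.5
```

```bash
python3 -c "
from h import *
rel(592.9,-318.4,-17,-45);print(r.sense()['ft_force'])"
```

```text
delta [ 1.9 -1.3  0.2] turn 0.0 or -180.0 jaw now -45.0 j6 11.7 j1 -33.0
[ 0.7377641  -0.1801509   0.28112505]
```

{"api": "move_arm", "payload": {"deltas": [[[1,-1.3,0.2],0],[[1,-1.3,0.2],0]]}}

```text
time: 22.4
tool_pos: [593.3, -318.7, -15.2]
tcp_rot: [135.3, 88.7, 0.3]
ft_force: [0.4, -0.5, 1.6]
finger_gap: 57.9
```

{"api": "move_arm", "payload": {"deltas": [[[0,0,0],0],[[0,0,0],0],[[0,0,0],0],[[0,0,0],0]], "jaw": -0.3, "squeeze": 40}}

```text
time: 22.9
tool_pos: [593.7, -319.0, -14.6]
tcp_rot: [134.1, 88.7, -0.9]
ft_force: [-0.9, 0.8, 5.6]
finger_gap: 40.1
```

{"api": "move_arm", "payload": {"deltas": [[[-15,0,0],0],[[-40,0,0],0],[[-80,0,0],0],[[-120,0,0],0],[[-140,0,0],0],[[-140,0,0],0]]}}

```text
time: 23.65
tool_pos: [591.5, -319.6, 127.4]
tcp_rot: [129.9, 88.5, -5.1]
ft_force: [-0.3, -0.4, -2.4]
finger_gap: 40.1
```

```bash
python3 -c "
from h import *
s=r.sense();print(s['tool_pos'],s['tcp_rot'],s['finger_gap']); rel(514.4,50.2,110,-45)
D=np.load('w9.npz');s9=dict(tool_pos=D['tp'],tcp_rot=D['tr'])
h=hsv(D['p']);H,S,V=[h[...,i].astype(int) for i in range(3)]
topface('w9.npz',(270,155,360,250),21,33,zt=27.)
topface('w9.npz',(295,175,335,250),54,66,zt=60.) if 1 else 0
"
```

```text
[ 591.51488645 -319.64069647  127.42991644] [129.92063061  88.51969144  -5.07448526] 40.08677270504231
delta [  14.6 -316.3 -206.7] turn -0.0 or 180.0 jaw now -45.0 j6 11.7 j1 -33.2
z 27.0 n 2751 ellipse [514.7  50.1] [53.8 54.4] circle ((514.6839599609375, 50.09476852416992), 27.980745315551758)
z 60.0 n 188 ellipse [515.9  51.9] [10.9 11.3] circle ((515.9155883789062, 51.94654083251953), 6.236307621002197)
```

{"api": "move_arm", "payload": {"deltas": [[[1,-45,-30],0],[[3,-90,-59],0],[[5,-135,-89],0],[[7,-180,-118],0],[[9,-225,-147],0],[[12,-270,-177],0],[[25,-316,-207],0],[[45,-316,-207],0],[[55,-316,-207],0],[[55,-316,-207],0],[[55,-316,-207],0]]}}

```text
time: 25.02
tool_pos: [516.2, 49.3, 69.8]
tcp_rot: [129.8, 88.5, -5.3]
ft_force: [0.4, 0.1, -0.8]
finger_gap: 39.7
```

```bash
python3 -c "
from h import *
s=r.sense();print(s['tool_pos'],s['tcp_rot'],s['finger_gap'],s['time'],s['ft_force'])
p,d=r.snapshot('wrist');np.savez('w11.npz',p=p,d=d,tp=s['tool_pos'],tr=s['tcp_rot']);cv2.imwrite('pics/w11.png',p[:,:,::-1])
zt=s['tool_pos'][2]+14.6+22
topface('w11.npz',(255,190,378,325),zt-5,zt+5,zt=zt)
rel(515,50.8,12.5,-45)"
```

```text
[516.15344181  49.31134713  69.81644732] [129.77807613  88.51613887  -5.2876012 ] 39.74201294781758 25.025 [ 0.3512396   0.10480993 -0.80276866]
z 106.4 n 4154 ellipse [517.3  50.6] [39.4 51.2] circle ((520.6964111328125, 54.051876068115234), 28.834381103515625)
delta [57.6 -3.2  1. ] turn -0.1 or 179.9 jaw now -45.1 j6 45.0 j1 -0.1
```

{"api": "move_arm", "payload": {"deltas": [[[6,-1,0.2],0],[[12,-1.2,0.4],0],[[20,-1.4,0.5],0],[[28,-1.6,0.6],0],[[36,-1.8,0.7],0],[[44,-2,0.8],0],[[50,-2.1,0.9],0],[[50,-2.1,0.9],0],[[50,-2.1,0.9],0]]}}

```text
time: 26.2
tool_pos: [515.9, 50.1, 20.4]
tcp_rot: [130.1, 88.4, -5.0]
ft_force: [0.7, -0.5, -1.0]
finger_gap: 39.6
```

```bash
python3 -c "
from h import *
rel(515.6,50.3,12.5,-45);print(r.sense()['ft_force'],r.sense()['tcp_rot'])"
```

```text
delta [ 7.9 -0.5  0.2] turn -0.1 or 179.9 jaw now -45.1 j6 45.1 j1 -0.0
[ 0.70775179 -0.54834822 -1.03323566] [130.09606214  88.44927368  -4.9653784 ]
```

{"api": "move_arm", "payload": {"deltas": [[[2,-0.3,0],0],[[4,-0.4,0],0],[[5.5,-0.5,0.2],0],[[6.5,-0.5,0.2],0],[[6.5,-0.5,0.2],0]]}}

```text
time: 26.82
tool_pos: [515.5, 50.3, 13.8]
tcp_rot: [130.0, 88.5, -5.0]
ft_force: [-0.8, 0.5, -1.5]
finger_gap: 40.1
```

{"api": "move_arm", "payload": {"deltas": [[[0.7,0,0],0],[[1.3,0,0],0],[[1.3,0,0],0]]}}

```text
time: 27.2
tool_pos: [515.6, 50.3, 12.5]
tcp_rot: [130.1, 88.5, -4.9]
ft_force: [0.4, 0.9, -1.1]
finger_gap: 40.1
```

{"api": "move_arm", "payload": {"deltas": [[[0.5,0,0],0],[[0.9,0,0],0],[[0.9,0,0],0]]}}

```text
time: 27.58
tool_pos: [515.6, 50.3, 12.4]
tcp_rot: [130.0, 88.5, -5.0]
ft_force: [-4.9, 0.3, 7.8]
finger_gap: 40.1
```

Firm contact at the expected height (12.4 mm). Release and back off.

{"api": "move_arm", "payload": {"deltas": [[[0,0,0],0],[[0,0,0],0],[[0,0,0],0],[[0,0,0],0]], "jaw": 0.2}}

```text
time: 28.08
tool_pos: [515.6, 50.3, 12.3]
tcp_rot: [130.0, 88.5, -5.1]
ft_force: [-0.2, -0.6, -0.7]
finger_gap: 51.3
```

{"api": "move_arm", "payload": {"deltas": [[[-15,0,0],0],[[-40,0,0],0],[[-80,0,0],0],[[-120,0,0],0],[[-120,0,0],0],[[-120,0,0],0]]}}

```text
time: 28.82
tool_pos: [512.4, 50.6, 132.6]
tcp_rot: [130.1, 88.4, -4.9]
ft_force: [-0.8, 0.7, -0.6]
finger_gap: 51.6
```

```bash
python3 -c "
from h import *
s=r.sense();print(s['tool_pos'],s['tcp_rot'],s['finger_gap'],s['time'])
p,d=r.snapshot('wrist');np.savez('w12.npz',p=p,d=d,tp=s['tool_pos'],tr=s['tcp_rot'])
edges(s,p,5); topface('w12.npz',(270,130,380,250),44,54,zt=49.)
q,_=r.snapshot('top')
def bx(i,y0,y1,x0,x1): return cv2.resize(i[y0:y1,x0:x1],(400,400),interpolation=2)
cv2.imwrite('pics/fin.png',np.hstack([bx(p,110,290,270,480),bx(q,100,240,230,420)])[:,:,::-1])
"
```

```text
[512.41964032  50.5900801  132.60428055] [130.12498039  88.43729558  -4.93622956] 51.56859793397362 28.825
red px [317 132] [447 257] rect [557.5 -14.7] [  6.8 197.1] 2.59 y -113.2 83.7
   near x@y=-20: 554.83 yaw 2.74 rms 0.26
   far x@y=-20: 560.81 yaw 2.63 rms 0.22
gilt px [324 124] [457 255] rect [567.5 -14.9] [  9.6 197.4] 2.68 y -113.6 83.7
   near x@y=-20: 563.24 yaw 2.71 rms 0.16
   far x@y=-20: 572.06 yaw 2.60 rms 0.19
z 49.0 n 1353 ellipse [515.4  50.4] [40.  40.4] circle ((515.4911499023438, 50.399539947509766), 20.73324203491211)
```

View pics/fin.png

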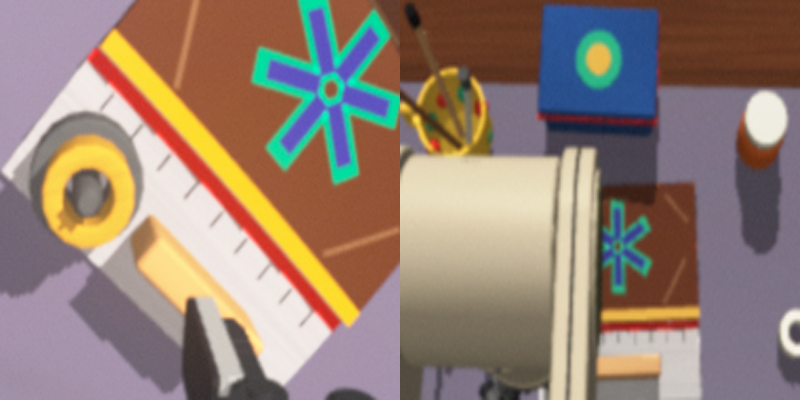

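The brass ring sits home on the wide ring round the post. The red edge is flush with the gilt edge, their ends are level, and the robot is clear.

```bash
python3 -c "
from bench import r
print(r.hand_in())"
```

```text
the job is handed in; nothing more can be done
None
```

The job is done and handed in at about 29 s of the 72 s limit. The straightedge lies flush along the panel's gilt edge, weighted by the wide dark ring and then the narrow brass ring.

**Last checks:**
- **Flush and level:** red and gilt lines are parallel within about 0.1°, and both ends at the post read y = 83.7 mm.
- **Panel:** it stayed put to within about 0.3 mm, which is the measuring noise. I pushed against it with about 5 N at first contact and up to 7 N while setting the straightedge down.
- **Rings:** the brass ring's top face measured at about 49 mm, the height for both rings fully home, and the ring is centred on the post within about 1 mm. Each ring was lowered into contact (about 5–9 N) before I let go.
- **Mug, jar and box:** I kept the arm away from them. In the final pictures the jar and box look untouched; the arm hides part of the mug.

**What went wrong or disagreed:**
- **Missed grasp:** my first try at the wide ring closed above it without touching it. The fingertips sit about 22–30 mm behind the reported TCP, so I reached deeper and it worked.
- **Apparent gap:** the camera shows about 1.5–2.4 mm between the red line and the gilt band. I put this down to the blade's thin light margin and the panel's visible side face, since contact was felt by force.
- **Tool tilt:** it drifted to about 1.5° over the job, with no visible effect on the placements.

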